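# Set the circuit-board holder one notch smaller

### The arm

A 6-joint arm with a two-finger parallel gripper is mounted at the origin on the work surface. World frame = base frame: x ahead of the robot, y to its left, z up, the work surface at z = 0. Lengths are in mm, angles in degrees, forces in N, time in s.
With the tool pointing down it reaches from about 300 to 850 mm from the base axis. Payload 4.2 kg.
Tool frame: the origin (TCP) lies at the very end of the fingers, on their centre line; the grasp point (between the pads) lies 19 mm behind it; z points along the fingers, y is the direction in which the jaws open and shut (so a half turn about z gives the same grasp; the last joint's range is limited). The gripper opens to 91 mm and grips with 3 to 60 N. Pads are 32 mm wide; open, the fingers measure 118 mm over their backs; the gripper's body (76 mm by 178 mm) begins 60 mm behind the grasp point.
Start: joints at [69.099, 18.312, 89.639, -0, 72.044, -1.146], TCP at [194.358, 541.173, 213.976] pointing down, gripper open.
Joint ranges: [-177.97, 177.97], [-48.28, 115.42], [12.27, 149.76], [-77.06, 257.06], [2.81, 150.46], [-146.56, 146.56]. Speed limits (degrees/s): [147.25, 147.25, 180, 180, 180, 180].

### API

Orientations are given as [roll, pitch, yaw] about the fixed x, y, z axes, in that order (R = Rz(yaw) Ry(pitch) Rx(roll)).
In Python, from workcell import monitor, eyes, job gives the robot as it stands.
- The arm moves only by the tool move_arm, never from a script. Its argument "increments" is a list that holds one entry, the list of rows, each a list of 7 numbers: the opening, from 0 (shut) to 1 (fully open), then the shift along the tool's x, y, z in cm, then the turn, a rotation vector about the tool's x, y, z in rad. In form: [[[jaw, x, y, z, ax, ay, az], ...]]. A call has 1 to 12 rows; each row shifts and turns the pose as measured when the row begins, along the tool's axes as they then stand; what a row does not reach is not made up. A row lasts 1/8 s, in which the tool goes at most 62.5 mm and 10.7 degrees, less where a joint would pass 70% of its speed; a pose out of reach is approached as far as the arm can. A call is refused whole if a number of a shift passes 6.25 or a number of a turn 0.188, either way. A call with a gripper value outside its range is refused whole. The fingers move at their own pace and stop on an object; "force" is the grip in N (left out, the last holds). Time passes only in rows, so rows that do not move let the fingers close. It gives the time, the measured TCP pose, the force and the opening at its end, in the units of the state.
- monitor.state(): the state, without advancing time (a new reading comes with each control period).
- eyes.grab_frame(name): name is "side" or "top" or "wrist"; returns a dict with "color" (400x640x3 uint8, red, green, blue), "z_map" (400x640 float32, mm along the optical axis (not along the pixel's ray), 0 where there is no reading), "camera_matrix" (3x3 intrinsics, pixels), "rvec" (rotation vector, rad) and "tvec" (3), from world to camera coordinates, as OpenCV has them. Camera axes: x right, y down, z forward; pixel columns grow to the right and rows downward; lengths in mm; the calibration is good to about 2 mm. A picture is of the moment at which its call begins.
- job.job_done(): hands the job in, once; it reports no verdict.
The state is a dict: "time_s": time; "qpos": joint angles; "qvel": joint speeds; "effort": joint torques, N m; "ee_pos": TCP position; "ee_rot": TCP orientation; "force": force on the tool from outside, world axes, zero at the start; "torque": the same for the moment, N m; "gripper_width": finger opening in mm.
Only numpy, scipy, OpenCV 4.12 (cv2) and the standard library are available. Lean on these libraries where they do the work, as an engineer would, in place of code of your own. Each camera call takes 0.05 s, during which the arm holds its last target. There are 200 camera calls.

### The job

The next circuit board is smaller, so close up the notched board holder by one notch: take the stop bar with the flat upright tab, lift it clear out of its notches, shift it one notch towards the other stop bar (the one with the round knob), and lower it fully down into the notches there, letting go only once it is down. Leave the knobbed stop bar where it is.

Things in the scene. Friction and masses are not known exactly. Their poses are not given: they have to be found in the camera images.
- frame: Fixed board holder: two aluminium rails (12 mm wide, along its y, centred at x = -40 and +40 mm), 190 mm long. Origin: centre of its underside on the bench, z up. Each rail has 4 notches, at y = -60, -20, 20 and 60 mm, paired across the rails; notch floors 20 mm above the bench and 14 mm wide, widening to 32 mm at the tooth tops, 40 mm up. Open between the rails.
- tab_stop: Loose stop bar to move, 0.09 to 0.15 kg: aluminium, 120 (x) x 10 (y) x 24 mm (z), across both rails in an end notch (frame y -60 or 60). Origin: centre of underside, 20 mm up when seated; axes start parallel to the frame's. Mid-bar a black flat tab to grip: 14 mm thick along the bar (x), 32 mm wide (y), 24 to 64 mm above the underside.
- knob_stop: The other loose stop bar, to be left alone: same 120 x 10 x 24 mm bar, in the end notch at the opposite end of the rails, with a round black knob (26 mm diameter, top 64 mm above the bar's underside) at its middle instead of the tab. Origin: centre of the bar's underside.
Not all that is in view belongs to the job. What is shaped like the frame but pink or red is not meant.

How it is judged (in metres and radians):
On the way, in this order (a step that is already met when the one before it is completed fails the run):
1. the tab stop is lifted clear of the teeth, its underside above the tooth tops (z of tab_stop in the frame of frame above 0.041 m), for 0.1 s.
2. the tab stop is down in the next notches (within 10 mm of their floor) while the fingers still hold it ((y of tab_stop in the frame of frame between 0.012 and 0.028 m or y of tab_stop in the frame of frame between -0.028 and -0.012 m) and x of tab_stop in the frame of frame between -0.015 and 0.015 m and distance of tab_stop from where it was at the start of the episode between 0.028 and 0.056 m and z of tab_stop in the frame of frame below 0.03 m and contact force between the fingers and tab_stop above 0.5 N), for 0.1 s.
At the end, for the whole second after the job is handed in: Tab stop one notch (40 mm) nearer the knobbed stop than it began, down on the notch floors (underside 16-24.5 mm up), within 8 mm of the notch centre along the rails and 15 mm across, within 10 degrees of upright and square, at rest; knobbed stop within 15 mm of its start ((y of tab_stop in the frame of frame between 0.012 and 0.028 m or y of tab_stop in the frame of frame between -0.028 and -0.012 m) and x of tab_stop in the frame of frame between -0.015 and 0.015 m and distance of tab_stop from where it was at the start of the episode between 0.028 and 0.056 m and z of tab_stop in the frame of frame between 0.016 and 0.0245 m and angle between the x axis of tab_stop and the x axis of frame, either way round below 0.18 rad and angle between tab_stop's own z axis and vertical below 0.18 rad and linear speed of tab_stop below 0.02 m/s and distance of knob_stop from where it was at the start of the episode below 0.015 m); the robot touches nothing.
It fails at once if the knobbed stop is moved by more than 15 mm (distance of knob_stop from where it was at the start of the episode above 0.015 m).
It also fails if it takes over 32 s, if anything falls off the work surface, if the arm or the gripper's body presses on something with over 40 N, if the wrist force passes 120 N, or if a joint passes its speed limit or range.

## Working session

There is one attempt and no reset: what is moved stays moved. The work goes in short steps, Python scripts to look and compute and a tool call to move; the robot and the scene stay as the last step left them, time stands still between calls to the robot, and variables do not carry over. Pictures are saved under pics/ and viewed, about 8 in all and at most 12, crops included, and the job is handed in when it is done.

Besides the shell and the picture viewer there is one more tool, called after "Call:" as name(argument=value, ...), one argument or row to a line, values as JSON. move_arm: Moves the arm, as the interface text tells. Its arguments: {"type":"object","properties":{"increments":{"type":"array"},"force":{"type":"number"}},"required":["increments"]}

```bash
mkdir -p pics; cat > h.py <<'E'
import numpy as np, cv2
from workcell import monitor, eyes, job
def grab(n):
    f=eyes.grab_frame(n); f['R']=cv2.Rodrigues(np.array(f['rvec'],float))[0]; f['t']=np.array(f['tvec'],float).ravel(); f['K']=np.array(f['camera_matrix'],float); return f
def cloud(f):
    z=f['z_map']; v,u=np.mgrid[:z.shape[0],:z.shape[1]]
    p=np.stack([u,v,np.ones_like(u)],-1)@np.linalg.inv(f['K']).T*z[...,None]
    return (p-f['t'])@f['R']
def ray(f,u,v,h):
    d=f['R'].T@np.linalg.inv(f['K'])@np.array([u,v,1.]); c=-f['R'].T@f['t']
    return c+d*(h-c[2])/d[2]
def save(n,im): cv2.imwrite('pics/'+n+'.png',cv2.cvtColor(im,cv2.COLOR_RGB2BGR))
E
python3 - <<'E'
from h import *
import pickle
print(monitor.state())
F={n:grab(n) for n in('top','side')}
pickle.dump(F,open('f0.pkl','wb'))
for n in F: save(n+'0',F[n]['color']); print(n,F[n]['K'].tolist(),-F[n]['R'].T@F[n]['t'],(F[n]['z_map']>0).mean())
E
```

```text
{'time_s': 0.0, 'qpos': array([ 6.90997185e+01,  1.83509572e+01,  8.97049266e+01, -1.01333261e-03,
        7.20433525e+01, -1.14628646e+00]), 'qvel': array([-0.00708257,  0.05927317, -0.02306441,  0.03893899,  0.03419014,
       -0.01649027]), 'effort': array([-9.52630580e-04, -4.12462556e+01, -2.31972277e+01,  7.27437995e-02,
        4.57263901e-02, -1.17679328e-04]), 'ee_pos': array([194.17242625, 540.70012245, 213.13715578]), 'ee_rot': array([-1.79900764e+02, -1.02199645e-03,  1.60246317e+02]), 'force': array([-0.34473333, -0.18094531, -0.18027122]), 'torque': array([-0.02225437, -0.01920542, -0.05224062]), 'gripper_width': 91.19253989939521}
top [[467.94168675130504, 0.0, 314.6785515440581], [0.0, 467.94168675130504, 205.8455261014609], [0.0, 0.0, 1.0]] [ 325.07195336  182.69146571 1201.81972297] 0.99616015625
side [[420.12460736508524, 0.0, 324.46134051248555], [0.0, 420.12460736508524, 206.08546471604393], [0.0, 0.0, 1.0]] [ 347.16754481 -494.23250948  750.59317107] 0.99599609375
```

View pics/top0.png

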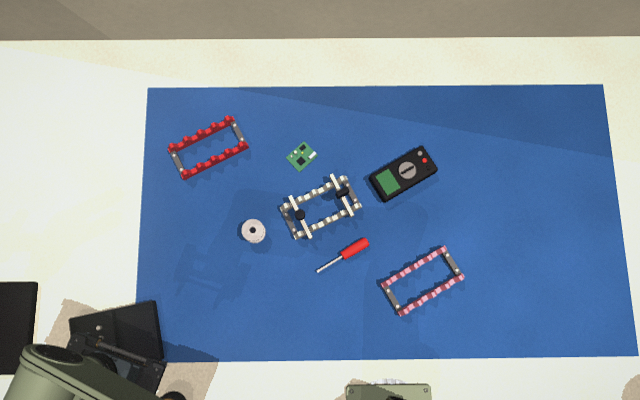

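View pics/side0.png

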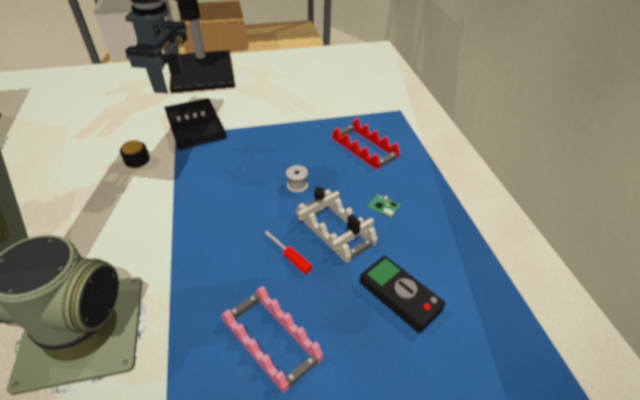

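The top view shows the aluminium holder at about (322,207), with one stop bar near (299,215) and the other near (343,190). The red frame at (208,147) and the pink frame at (422,281) are decoys. In the side view the stop at (320,195) looks round (the knob) and the one at (354,225) looks flat (the tab). I'll check that in a close crop and measure.

```bash
python3 - <<'E'
from h import *
import pickle
F=pickle.load(open('f0.pkl','rb'))
a=cv2.resize(F['top']['color'][165:250,265:375],None,fx=4,fy=4,interpolation=cv2.INTER_CUBIC)
b=cv2.resize(F['side']['color'][180:265,290:380],None,fx=4,fy=4,interpolation=cv2.INTER_CUBIC)
save('crop0',np.hstack([a,b]))
f=F['top']; P=cloud(f)
for u,v in[(299,215),(343,190),(322,207),(322,150)]: print(u,v,P[v,u],ray(f,u,v,44))
E
```

```text
299 215 [510.13709951 209.06117266  87.59543692] [517.37800783 210.09292086  44.        ]
343 190 [571.70101857 101.12518634  83.42744174] [580.3956003   98.24967497  44.        ]
322 207 [545.3389987  150.94388616  -0.64478984] [537.16098111 152.12260204  44.        ]
322 150 [699.45372885 148.71160017   1.93433853] [686.32862771 149.90286855  44.        ]
```

View pics/crop0.png

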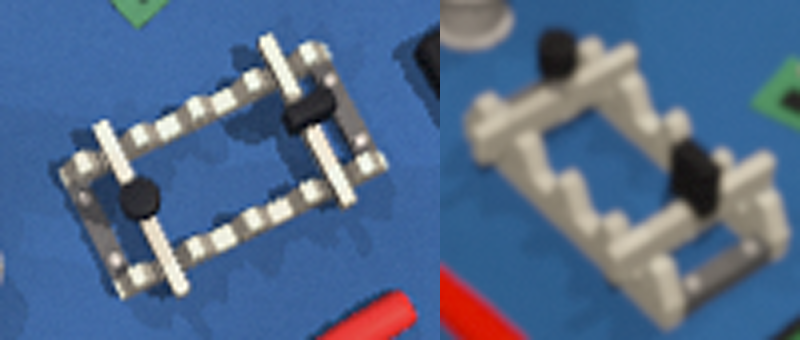

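The crop confirms it: the flat black tab is at top pixel (342,192) and the round knob at (300,215). Next I'll measure both from depth and rays in the two views.

```bash
cat >> h.py <<'E'
def measure(f,c0=(571,101),knob=(512,209)):
    P=cloud(f); c=f['color'].astype(int); out={}
    dark=(c.max(-1)<75)
    for n,q in(('tab',c0),('knob',knob)):
        m=dark&(np.hypot(P[...,0]-q[0],P[...,1]-q[1])<35)&(P[...,2]>52)&(P[...,2]<100)
        p=P[m]; zt=np.percentile(p[:,2],85); t=p[p[:,2]>zt-6]
        out[n]=t[:,:3]; r=cv2.minAreaRect(t[:,:2].astype(np.float32))
        print(n,len(p),'top z',zt.round(1),'mean',t.mean(0).round(1),'rect',r)
        m=(c.min(-1)>110)&(np.hypot(P[...,0]-q[0],P[...,1]-q[1])<75)&(P[...,2]>41)&(P[...,2]<48)
        u,v=np.nonzero(m); b=P[m]
        d=b[:,:2]-np.array(q)
    return out
def bar(f,u0,u1,h=44):
    pass
E
python3 - <<'E'
from h import *
import pickle
F=pickle.load(open('f0.pkl','rb'))
for n in F:
    print(n); measure(F[n])
f=F['top']; P=cloud(f); c=f['color'].astype(int)
# rails+bars: bright low-saturation in the area
m=(c.min(-1)>90)&((c.max(-1)-c.min(-1))<70)
m[:165]=0;m[250:]=0;m[:,:268]=0;m[:,375:]=0
p=P[m]; print('bright z pct',np.percentile(p[:,2],[5,25,50,75,95]).round(1))
# bar line: white pixels, rays on plane 44; ends of bars in crop/4
for n,e in(('tab',[(267,40),(345,202)]),('knob',[(103,126),(182,290)])):
    q=[ray(f,265+x/4,165+y/4,44) for x,y in e]; d=q[0]-q[1]
    print(n,np.round(q,1).tolist(),'mid',((q[0]+q[1])/2).round(1),'len',np.hypot(*d[:2]),'dir deg',np.degrees(np.arctan2(d[1],d[0])))
E
```

```text
top
tab 97 top z 86.7 mean [568.9 103.5  85.1] rect ((569.0035400390625, 103.46084594726562), (13.101259231567383, 30.627519607543945), 25.050878524780273)
knob 87 top z 87.2 mean [513.2 207.9  85.7] rect ((513.8224487304688, 208.07179260253906), (22.175125122070312, 22.042083740234375), 55.23101043701172)
side
tab 159 top z 83.2 mean [565.3 101.   82.5] rect ((566.006591796875, 102.07752990722656), (13.704812049865723, 29.229915618896484), 20.37897491455078)
knob 101 top z 84.0 mean [510.6 205.8  82.7] rect ((511.1944885253906, 207.49258422851562), (22.6163330078125, 18.777193069458008), 77.92919158935547)
bright z pct [ 3.2 18.5 28.2 42.5 47.5]
tab [[619.8, 126.0, 44.0], [514.7, 79.1, 44.0]] mid [567.3 102.5  44. ] len 115.12596205537498 dir deg 24.084568109160006
knob [[564.9, 230.6, 44.0], [460.4, 181.9, 44.0]] mid [512.7 206.2  44. ] len 115.36456927824861 dir deg 25.016717109680137
```

```bash
cat >> h.py <<'E'
def plan(x,y,z,yaw,n):
    from scipy.spatial.transform import Rotation as Ro
    s=monitor.state(); p=s['ee_pos']; r=Ro.from_euler('xyz',s['ee_rot'],degrees=True)
    g=Ro.from_euler('xyz',[180,0,yaw],degrees=True)
    rv=(r.inv()*g).as_rotvec()/n; d=(np.array([x,y,z])-p)/n/10
    print('pos',p.round(1),'rot',s['ee_rot'].round(2),'t',s['time_s'])
    for i in range(n):
        print((r.inv().apply(d)).round(2).tolist(),rv.round(3).tolist()); r=r*Ro.from_rotvec(rv)
E
python3 -c "
from h import *
plan(567,103,215,115,11)"
```

```text
pos [194.2 540.7 213.2] rot [-179.91   -0.    160.25] t 0.1
[-4.53, -2.6, -0.01] [-0.0, 0.0, 0.072]
[-4.71, -2.27, -0.01] [-0.0, 0.0, 0.072]
[-4.86, -1.92, -0.01] [-0.0, 0.0, 0.072]
[-4.99, -1.57, -0.01] [-0.0, 0.0, 0.072]
[-5.09, -1.21, -0.01] [-0.0, 0.0, 0.072]
[-5.16, -0.84, -0.01] [-0.0, 0.0, 0.072]
[-5.21, -0.47, -0.02] [-0.0, 0.0, 0.072]
[-5.23, -0.09, -0.02] [-0.0, 0.0, 0.072]
[-5.22, 0.28, -0.02] [-0.0, 0.0, 0.072]
[-5.19, 0.65, -0.02] [-0.0, 0.0, 0.072]
[-5.13, 1.02, -0.02] [-0.0, 0.0, 0.072]
```

Call:
move_arm(
  increments=[
    [[1,-4.5,-2.6,0,0,0,0.072],[1,-4.7,-2.3,0,0,0,0.072],[1,-4.9,-1.9,0,0,0,0.072],[1,-5,-1.6,0,0,0,0.072],[1,-5.1,-1.2,0,0,0,0.072],[1,-5.2,-0.8,0,0,0,0.072],[1,-5.2,-0.5,0,0,0,0.072],[1,-5.2,-0.1,0,0,0,0.072],[1,-5.2,0.3,0,0,0,0.072],[1,-5.2,0.7,0,0,0,0.072],[1,0,0,0,0,0,0]],
  ],
)

```text
time_s: 1.48
ee_pos: [538.5, 126.5, 209.0]
ee_rot: [-179.6, 0.1, 117.8]
force: [0.1, 1.3, -0.8]
gripper_width: 91.1
```

```bash
python3 -c "
from h import *
plan(567,103,215,115,3)"
```

```text
pos [538.5 126.5 209. ] rot [-1.7962e+02  1.1000e-01  1.1778e+02] t 1.475
[-1.14, 0.48, -0.2] [-0.002, 0.001, 0.016]
[-1.13, 0.49, -0.2] [-0.002, 0.001, 0.016]
[-1.12, 0.51, -0.2] [-0.002, 0.001, 0.016]
```

```bash
python3 - <<'E'
from h import *
import pickle
f=grab('wrist'); pickle.dump(f,open('w1.pkl','wb')); save('wrist1',f['color'])
print('cam',-f['R'].T@f['t'],f['K'][0,0]); measure(f)
E
```

```text
cam [499.06803115 203.21757673 380.20920476] 341.00069331016806Traceback (most recent call last):
  File "<stdin>", line 4, in <module>
  File "h.py", line 18, in measure
    p=P[m]; zt=np.percentile(p[:,2],85); t=p[p[:,2]>zt-6]
               ~~~~~~~~~~~~~^^^^^^^^^^^
    return _quantile_unchecked(
        a, q, axis, out, overwrite_input, method, keepdims, weights)
    return _ureduce(a,
                    func=_quantile_ureduce_func,
    ...<5 lines>...
                    overwrite_input=overwrite_input,
                    method=method)
    r = func(a, **kwargs)
    result = _quantile(arr,
                       quantiles=q,
    ...<2 lines>...
                       out=out,
                       weights=wgt)
    slices_having_nans = np.isnan(arr[-1, ...])
                                  ~~~^^^^^^^^^
IndexError: index -1 is out of bounds for axis 0 with size 0
```

View pics/wrist1.png

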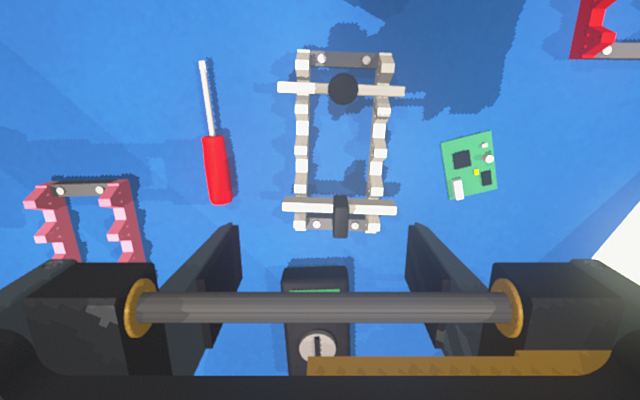

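Wrist view: the tab is at (341,216), the knob at (343,88), and the rails run at u≈303 and u≈381. The fingers straddle the tab bar.

```bash
python3 - <<'E'
from h import *
import pickle
f=pickle.load(open('w1.pkl','rb')); P=cloud(f)
for u,v in[(341,216),(341,202),(343,88),(300,206),(380,209),(290,88),(395,91),(240,160),(303,130),(382,130)]: print(u,v,P[v,u].round(1),f['color'][v,u])
E
```

```text
341 216 [563.8 111.8  84. ] [ 97  98 107]
341 202 [560.1 119.8  69.3] [75 82 91]
343 88 [511.  211.6  85.2] [75 79 90]
300 206 [529.5  89.2  43.9] [247 247 247]
380 209 [604.4 125.6  45. ] [247 247 246]
290 88 [468.7 189.6  45. ] [247 247 247]
395 91 [556.9 233.   45.6] [230 223 210]
240 160 [449.1  92.4   2.6] [ 95 157 232]
303 130 [496.9 157.6  21.7] [247 247 247]
382 130 [569.7 195.8  19.9] [247 247 247]
```

```bash
cat >> h.py <<'E'
def seg(f,tab,knob):
    P=cloud(f); c=f['color'].astype(int); res={}
    sat=c.max(-1)-c.min(-1)
    for n,q in(('tab',tab),('knob',knob)):
        D=P[...,:2]-np.array(q)
        m=(c.max(-1)<125)&(sat<30)&(np.hypot(*np.moveaxis(D,-1,0))<28)&(P[...,2]>80)&(P[...,2]<91)
        t=P[m]; r=cv2.minAreaRect(t[:,:2].astype(np.float32))
        a=np.radians(25); al=D@[np.cos(a),np.sin(a)]; ac=D@[-np.sin(a),np.cos(a)]
        m=(sat<60)&(c.min(-1)>120)&(abs(al)<66)&(abs(ac)<12)&(P[...,2]>42.5)&(P[...,2]<50)
        b=P[m]; vx,vy,x0,y0=cv2.fitLine(b[:,:2].astype(np.float32),cv2.DIST_HUBER,0,.01,.01).ravel()
        k=(b[:,:2]-[x0,y0])@[vx,vy]; mid=np.array([x0,y0])+np.array([vx,vy])*(k.min()+k.max())/2
        ang=np.degrees(np.arctan2(vy,vx))%180
        print(n,len(t),'top',np.median(t[:,2]).round(1),'rect',np.round(r[0],1),np.round(r[1],1),round(r[2],1),'| bar',len(b),'z',np.median(b[:,2]).round(1),'mid',mid.round(1),'len',np.ptp(k).round(1),'ang',ang.round(2))
        res[n]=(np.array(r[0]),mid,ang)
    return res
def rails(f,ctr):
    # rail centre lines: white/grey points between the stops, split by sign across
    P=cloud(f); c=f['color'].astype(int); D=P[...,:2]-np.array(ctr); a=np.radians(25)
    x=D@[np.cos(a),np.sin(a)]; y=D@[-np.sin(a),np.cos(a)]
    for s in(-40,40):
        for nm,lo,hi in(('all',15,45),('tips',37,43.5)):
            m=(c.max(-1)-c.min(-1)<60)&(abs(x-s)<13)&(abs(y)<48)&(P[...,2]>lo)&(P[...,2]<hi)
            p=np.stack([y[m],x[m]],-1).astype(np.float32)
            vx,vy,x0,y0=cv2.fitLine(p,cv2.DIST_HUBER,0,.01,.01).ravel()
            print('rail',s,nm,len(p),'x',(y0*1-vy/vx*x0).round(1),'rail dir',(25-np.degrees(np.arctan(vy/vx))).round(2), np.histogram(p[:,0],bins=np.arange(-50,51,5))[0].tolist())
E
python3 - <<'E'
from h import *
import pickle
f=pickle.load(open('w1.pkl','rb'))
r=seg(f,(567,103),(513,208)); rails(f,(540,155))
f=pickle.load(open('f0.pkl','rb'))['top']
seg(f,(567,103),(513,208)); rails(f,(540,155))
E
```

```text
tab 445 top 84.5 rect [566.7 106.5] [13.1 31. ] 28.0 | bar 896 z 44.6 mid [567.  106.4] len 118.4 ang 25.78
knob 710 top 84.6 rect [511.3 211. ] [23.8 23.9] 19.6 | bar 1051 z 44.6 mid [511.7 211.1] len 119.2 ang 25.76
rail -40 all 1119 x -38.1 rail dir 25.61 [11, 30, 64, 81, 81, 55, 51, 45, 33, 49, 62, 81, 77, 60, 60, 58, 50, 62, 68, 41]
rail -40 tips 393 x -38.3 rail dir 26.31 [0, 15, 58, 47, 0, 0, 0, 0, 0, 31, 58, 47, 0, 0, 0, 0, 0, 37, 63, 37]
rail 40 all 1229 x 40.3 rail dir 25.67 [16, 31, 65, 88, 87, 64, 52, 54, 40, 50, 71, 88, 87, 59, 61, 60, 52, 71, 84, 49]
rail 40 tips 399 x 41.1 rail dir 25.79 [0, 9, 53, 60, 1, 0, 0, 0, 0, 21, 60, 60, 0, 0, 0, 0, 0, 26, 70, 39]
tab 74 top 84.9 rect [569.5 103.1] [14.4 31.8] 22.5 | bar 140 z 45.6 mid [570.  103.2] len 117.5 ang 25.71
knob 79 top 85.7 rect [513.9 208. ] [21.9 22.1] 89.5 | bar 132 z 45.6 mid [514.1 208.6] len 119.1 ang 25.82
rail -40 all 198 x -38.0 rail dir 25.88 [4, 10, 12, 12, 11, 10, 9, 8, 10, 9, 13, 14, 9, 9, 10, 10, 9, 12, 10, 7]
rail -40 tips 52 x -37.2 rail dir 24.68 [2, 9, 8, 2, 0, 0, 0, 0, 0, 5, 10, 0, 0, 0, 0, 0, 3, 7, 5, 1]
rail 40 all 211 x 41.4 rail dir 26.1 [5, 13, 12, 13, 11, 10, 10, 8, 9, 12, 12, 14, 10, 11, 9, 9, 9, 12, 12, 10]
rail 40 tips 58 x 42.3 rail dir 26.51 [1, 10, 3, 3, 0, 0, 0, 0, 2, 7, 8, 2, 0, 0, 0, 0, 2, 8, 8, 4]
```

```bash
python3 -c "
from h import *
plan(567,104.5,120,115.8,4)"
```

```text
pos [537.2 127.9 209. ] rot [-1.7958e+02  4.0000e-02  1.1789e+02] t 1.525
[-0.86, 0.4, 2.22] [-0.002, 0.0, 0.009]
[-0.86, 0.41, 2.22] [-0.002, 0.0, 0.009]
[-0.86, 0.41, 2.22] [-0.002, 0.0, 0.009]
[-0.85, 0.41, 2.22] [-0.002, 0.0, 0.009]
```

Call:
move_arm(
  increments=[
    [[1,-0.9,0.4,2.2,-0.002,0,0.009],[1,-0.9,0.4,2.2,-0.002,0,0.009],[1,-0.9,0.4,2.2,-0.002,0,0.009],[1,-0.9,0.4,2.2,-0.002,0,0.009],[1,0,0,0,0,0,0],[1,0,0,0,0,0,0]],
  ],
)

```text
time_s: 2.28
ee_pos: [562.8, 109.9, 119.2]
ee_rot: [-179.9, -0.2, 116.4]
force: [0.6, -0.1, 0.5]
gripper_width: 91.3
```

```bash
python3 - <<'E'
from h import *
f=grab('wrist'); save('wrist2',f['color'])
try: seg(f,(567,104.5),(512,210))
except Exception as e: print(e)
plan(567,104.5,60,115.8,3)
E
```

```text
tab 902 top 84.5 rect [566.6 106.5] [13.8 31.2] 26.0 | bar 1658 z 44.5 mid [566.9 106.3] len 119.2 ang 25.75
knob 1728 top 84.5 rect [511.6 210.9] [24.5 25.4] 49.7 | bar 2185 z 44.6 mid [511.9 210.8] len 119.5 ang 25.75
pos [562.7 109.9 119.2] rot [-179.95   -0.2   116.35] t 2.325
[-0.23, 0.05, 1.97] [-0.0, -0.001, 0.003]
[-0.23, 0.05, 1.97] [-0.0, -0.001, 0.003]
[-0.23, 0.05, 1.97] [-0.0, -0.001, 0.003]
```

View pics/wrist2.png

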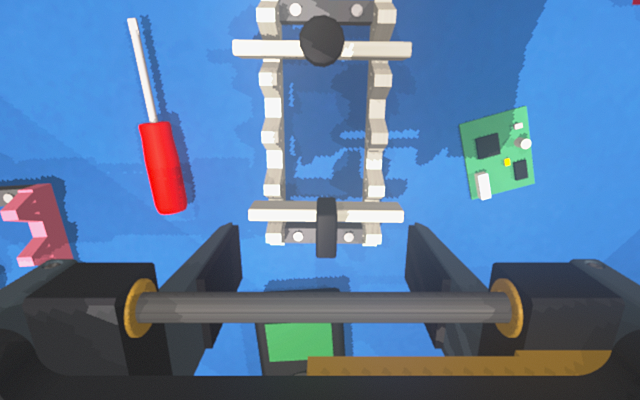

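The tab is at (326,227) between the open fingers, with the knob clear at (321,40). Both wrist measurements agree to within 0.3 mm. Now descending.

Call:
move_arm(
  increments=[
    [[1,-0.2,0.05,1.7,0,0,0.003],[1,-0.2,0.05,1.7,0,0,0.003],[1,-0.2,0.05,1.7,0,0,0.003],[1,-0.1,0.0,1.2,0,0,0.003],[1,0,0,0,0,0,0],[1,0,0,0,0,0,0]],
  ],
)

```text
time_s: 3.08
ee_pos: [567.4, 105.5, 54.6]
ee_rot: [179.8, -0.2, 115.7]
force: [1.0, 0.8, 0.5]
gripper_width: 91.1
```

Call:
move_arm(
  increments=[
    [[1,0,0,0.3,0,0,0],[0.4,0,0,0,0,0,0],[0,0,0,0,0,0,0],[0,0,0,0,0,0,0],[0,0,0,0,0,0,0],[0,0,0,0,0,0,0],[0,0,0,0,0,0,0],[0,0,0,0,0,0,0]],
  ],
  force=25,
)

```text
time_s: 4.08
ee_pos: [568.4, 105.8, 53.1]
ee_rot: [179.7, -0.1, 115.7]
force: [-0.2, -0.5, 0.6]
gripper_width: 24.3
```

Call:
move_arm(
  increments=[
    [[0,0,0,0,0,0,0],[0,0,0,0,0,0,0],[0,0,0,0,0,0,0],[0,0,0,0,0,0,0]],
  ],
)

```text
time_s: 4.58
ee_pos: [568.2, 105.7, 53.2]
ee_rot: [179.7, -0.1, 115.7]
force: [0.7, 0.1, 1.1]
gripper_width: 13.8
```

The jaws stopped at 13.8 mm, which matches the 14 mm tab. Lifting about 35 mm.

Call:
move_arm(
  increments=[
    [[0,0,0,-0.5,0,0,0],[0,0,0,-1,0,0,0],[0,0,0,-1,0,0,0],[0,0,0,-1,0,0,0],[0,0,0,0,0,0,0],[0,0,0,0,0,0,0]],
  ],
)

```text
time_s: 5.32
ee_pos: [568.4, 105.7, 91.0]
ee_rot: [179.6, -0.1, 115.7]
force: [-0.2, -0.3, -0.3]
gripper_width: 13.9
```

```bash
python3 - <<'E'
from h import *
f=grab('wrist'); save('wrist3',f['color'])
P=cloud(f)
def fit(f,ctr,zlo,zhi):
    P=cloud(f); c=f['color'].astype(int); D=P[...,:2]-np.array(ctr); a=np.radians(25.8)
    al=D@[np.cos(a),np.sin(a)]; ac=D@[-np.sin(a),np.cos(a)]
    m=(c.min(-1)>120)&(c.max(-1)-c.min(-1)<60)&(abs(al)<70)&(abs(ac)<15)&(P[...,2]>zlo)&(P[...,2]<zhi)
    b=P[m]; v=cv2.fitLine(b[:,:2].astype(np.float32),cv2.DIST_HUBER,0,.01,.01).ravel()
    k=(b[:,:2]-v[2:])@v[:2]; print(len(b),'z',np.median(b[:,2]).round(1),'tilt',np.degrees(np.polyfit(k,b[:,2],1)[0]).round(2),'ang',np.degrees(np.arctan2(v[1],v[0]))%180,'mid',v[2:]+v[:2]*(k.min()+k.max())/2)
fit(f,(567,106.5),70,95)
try: seg(f,(567,106),(512,210))
except Exception as e: print(e)
s=monitor.state(); p=s['ee_pos']; print(s['gripper_width'])
plan(567.5-17.4,105.5+36,90,115.75,3)
E
```

```text
2996 z 82.0 tilt 0.23 ang 25.716516 mid [566.56990103 108.84650159]
OpenCV(4.12.0) /io/opencv/modules/imgproc/src/linefit.cpp:50: error: (-215:Assertion failed) count > 0 in function 'fitLine2D_wods'

14.219992651114515
pos [568.4 105.7  91. ] rot [ 1.7961e+02 -9.0000e-02  1.1573e+02] t 5.375
[1.34, -0.03, 0.04] [0.002, -0.001, -0.0]
[1.34, -0.03, 0.04] [0.002, -0.001, -0.0]
[1.34, -0.03, 0.03] [0.002, -0.001, -0.0]
```

View pics/wrist3.png

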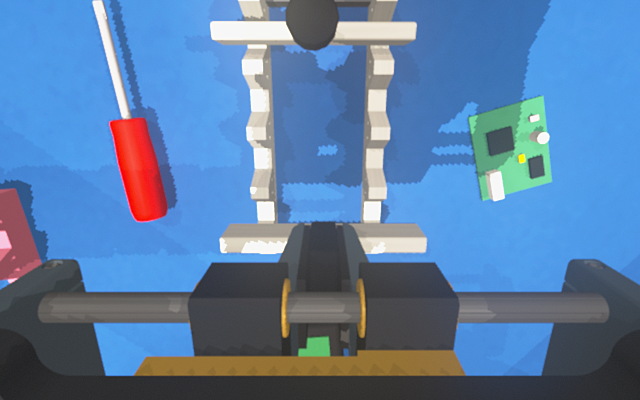

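The bar came up level and square: its top went from 44.6 to 82 mm. Shifting it 39 to 40 mm along tool x.

Call:
move_arm(
  increments=[
    [[0,1,0,0,0,0,0],[0,1,0,0,0,0,0],[0,1,0,0,0,0,0],[0,0.8,0,0,0,0,0],[0,0,0,0,0,0,0],[0,0,0,0,0,0,0]],
  ],
)

```text
time_s: 6.12
ee_pos: [549.7, 143.0, 90.1]
ee_rot: [179.7, -0.1, 115.8]
force: [-1.4, -0.3, -1.8]
gripper_width: 13.9
```

```bash
python3 -c "
from h import *
plan(551.1,141.0,80,115.75,1)"
```

```text
pos [549.7 143.   90.1] rot [ 1.7973e+02 -1.4000e-01  1.1580e+02] t 6.125
[-0.24, 0.03, 1.01] [0.005, -0.002, 0.001]
```

Call:
move_arm(
  increments=[
    [[0,-0.25,0.03,0,0,0,0],[0,0,0,0.6,0,0,0],[0,0,0,0.8,0,0,0],[0,0,0,0.4,0,0,0],[0,0,0,0,0,0,0],[0,0,0,0,0,0,0]],
  ],
)

```text
time_s: 6.88
ee_pos: [551.4, 139.9, 70.2]
ee_rot: [179.8, -0.1, 115.7]
force: [0.1, -0.5, -1.4]
gripper_width: 13.7
```

```bash
python3 -c "
from h import *
plan(551.1,141.0,53.2,115.75,4)"
```

```text
pos [551.4 139.9  70.2] rot [ 1.7979e+02 -1.4000e-01  1.1572e+02] t 6.875
[0.03, 0.0, 0.43] [0.001, -0.001, -0.0]
[0.03, 0.0, 0.43] [0.001, -0.001, -0.0]
[0.03, 0.01, 0.43] [0.001, -0.001, -0.0]
[0.03, 0.01, 0.43] [0.001, -0.001, -0.0]
```

Call:
move_arm(
  increments=[
    [[0,0.05,0,0.4,0,0,0],[0,0.05,0,0.4,0,0,0],[0,0,0,0.3,0,0,0],[0,0,0,0,0,0,0],[0,0,0,0,0,0,0]],
  ],
)

```text
time_s: 7.5
ee_pos: [551.1, 141.0, 58.7]
ee_rot: [179.8, -0.1, 115.7]
force: [0.1, -0.5, -1.2]
gripper_width: 13.9
```

Call:
move_arm(
  increments=[
    [[0,0,0,0.3,0,0,0],[0,0,0,0.2,0,0,0],[0,0,0,0,0,0,0],[0,0,0,0,0,0,0]],
  ],
)

```text
time_s: 8.0
ee_pos: [551.3, 141.1, 53.5]
ee_rot: [179.7, -0.1, 115.7]
force: [0.5, -0.5, -0.9]
gripper_width: 13.9
```

Call:
move_arm(
  increments=[
    [[0,0,0,0.1,0,0,0],[0,0,0,0.1,0,0,0],[0,0,0,0,0,0,0]],
  ],
)

```text
time_s: 8.38
ee_pos: [551.6, 141.2, 53.3]
ee_rot: [179.7, -0.1, 115.7]
force: [1.3, -0.3, -1.3]
gripper_width: 14.0
```

```bash
python3 - <<'E'
from h import *
for n in('side','top'):
    f=grab(n); P=cloud(f); save(n+'5',cv2.resize(f['color'][165:265,265:385],None,fx=5,fy=5,interpolation=cv2.INTER_CUBIC))
f=grab('wrist'); P=cloud(f); c=f['color'].astype(int); D=P[...,:2]-[550,142.5]; a=np.radians(25.8)
al=D@[np.cos(a),np.sin(a)]; ac=D@[-np.sin(a),np.cos(a)]
m=(c.min(-1)>120)&(c.max(-1)-c.min(-1)<60)&(abs(al)>46)&(abs(al)<64)&(abs(ac)<8)&(P[...,2]>30)
print(np.percentile(P[m][:,2],[5,25,50,75,95]).round(1))
for s in(-1,1): mm=m&(s*al>0); print(s,np.median(P[mm],0).round(1))
E
```

```text
[32.1 39.6 44.1 44.9 45.6]
-1 [502.6 120.9  44. ]
1 [597.6 166.6  44.3]
```

View pics/side5.png

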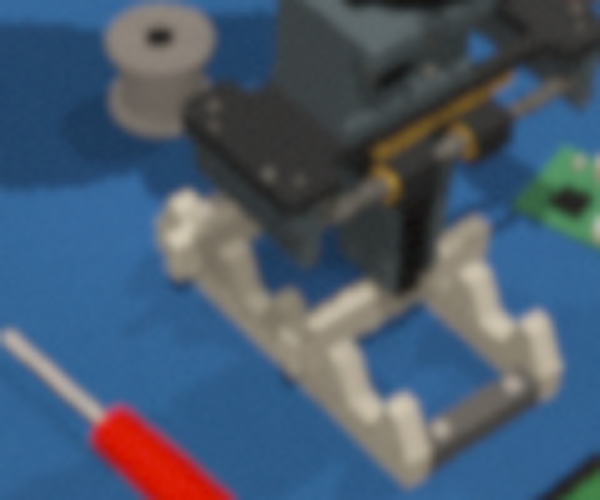

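The bar sits in the second notch from its old end. Its top reads 44–45 mm at both ends, and further downward commands no longer lower it. Opening and retreating straight up.

Call:
move_arm(
  increments=[
    [[0.3,0,0,0,0,0,0],[0.5,0,0,0,0,0,0],[0.6,0,0,0,0,0,0],[0.6,0,0,0,0,0,0],[0.6,0,0,0,0,0,0],[0.6,0,0,0,0,0,0]],
  ],
)

```text
time_s: 9.28
ee_pos: [551.8, 141.2, 52.8]
ee_rot: [179.7, -0.1, 115.7]
force: [-0.8, 0.6, 1.1]
gripper_width: 54.7
```

Call:
move_arm(
  increments=[
    [[0.6,0,0,-0.5,0,0,0],[0.6,0,0,-1.5,0,0,0],[0.6,0,0,-3,0,0,0],[0.6,0,0,-4,0,0,0],[0.6,0,0,-4,0,0,0],[0.6,-3,0,0,0,0,0],[0.6,-3,0,0,0,0,0],[0.6,0,0,0,0,0,0],[0.6,0,0,0,0,0,0]],
  ],
)

```text
time_s: 10.4
ee_pos: [578.9, 86.5, 196.2]
ee_rot: [179.1, 0.0, 115.8]
force: [0.4, -0.3, -0.1]
gripper_width: 54.3
```

```bash
python3 - <<'E'
from h import *
s=monitor.state(); print(s['time_s'],s['ee_pos'],s['gripper_width'],s['force'])
f=grab('wrist'); save('wrist6',f['color']); seg(f,(550,142),(512,210))
f=grab('side')
try: seg(f,(550,142),(512,210))
except Exception as e: print(e)
E
```

```text
10.4 [578.92142766  86.45080105 196.21209823] 54.297523121092425 [ 0.41520811 -0.33973367 -0.08234753]
tab 620 top 84.6 rect [551.2 142.2] [13.8 30.4] 25.2 | bar 1203 z 44.6 mid [551.4 142. ] len 118.9 ang 25.73
knob 929 top 84.6 rect [512.4 209.1] [24.9 21.7] 27.1 | bar 1374 z 44.7 mid [511.6 210.5] len 119.4 ang 25.46
tab 70 top 83.2 rect [550.7 138.4] [13.1 31.2] 24.9 | bar 86 z 43.7 mid [549.7 139.3] len 118.0 ang 26.65
knob 61 top 83.5 rect [510.9 206.2] [20.9 22.2] 59.6 | bar 94 z 44.0 mid [511.8 208.8] len 117.1 ang 25.27
```

View pics/wrist6.png

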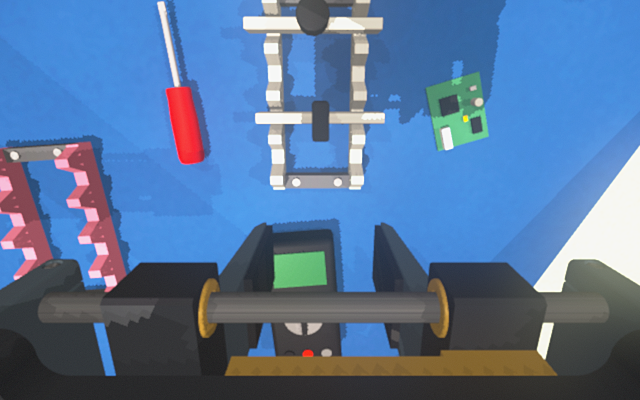

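The tab stop, at (320,119), is seated one notch in: it moved 38.9 mm, its top is at 44.6 mm as before, and it lies at 25.7°. The knobbed stop hasn't moved. Handing in.

```bash
python3 -c "
from workcell import job
print(job.job_done())"
```

```text
the job is handed in; nothing more can be done
None
```

The tab stop is now one notch nearer the knobbed stop, lowered fully into the notches before I let go. I handed the job in at about 10.5 s, and it gives no verdict.

**How it was moved:** I gripped the tab across its 14 mm thickness at 25 N and lifted the bar about 37 mm. I then shifted it along the rails and lowered it until it would go no further. After opening the fingers, the arm went straight up and clear.

**Last checks (wrist camera):**

| Check | Measured |
|---|---|
| Shift along the rails | 38.9 mm (one notch is 40 mm) |
| Bar top height | 44.6 mm, the same as when it was first seated |
| Bar angle | 25.7°, in line with the rails (measured 25.6–25.8°) |
| Knobbed stop | within about 1 mm of where it began |

**Disagreements:**
- **Between cameras:** the wrist and the fixed cameras differed by about 3–4 mm in absolute position. I relied on the relative shift, which this offset hardly affects.
- **Overshoot:** the sideways shift went about 2 mm too far because of arm lag, and I corrected it before lowering.

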